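Switch the dust suction to the slot nozzle

ROBOT

A 6-joint arm with a two-finger parallel gripper is mounted at the origin on a cart in front of the work surface, level with it; the furniture and walls round the work are solid. World frame = base frame: x ahead of the robot, y to its left, z up, the work surface at z = 0. Lengths are in mm, angles in rad, forces in N, time in s.
With the tool pointing down it reaches from about 300 to 850 mm from the base axis. Payload 5.4 kg.
Tool frame: the origin (TCP) lies at the very end of the fingers, on their centre line; the grasp point (between the pads) lies 19 mm behind it; z points along the fingers, y is the direction in which the jaws open and shut (so a half turn about z gives the same grasp; the last joint's range is limited). The gripper opens to 85 mm and grips with 20 to 120 N. Pads are 22 mm wide; open, the fingers measure 114 mm over their backs; the gripper's body (76 mm by 85 mm) begins 54 mm behind the grasp point. The pads swing forward as they close: fully open they stand 13 mm farther back than shut.
Start: joints at [1.076, 0.158, 1.597, -0, 1.386, -0.21], TCP at [161.565, 551.818, 231.299] pointing down, gripper open.
Joint ranges: [-2.91, 2.91], [-0.94, 2.29], [0.18, 2.7], [-1.29, 4.43], [0.17, 2.64], [-3, 3]. Speed limits (rad/s): [2.57, 2.57, 3.14, 3.14, 3.14, 3.14].

INTERFACE

Orientations are given as [roll, pitch, yaw] about the fixed x, y, z axes, in that order (R = Rz(yaw) Ry(pitch) Rx(roll)).
In Python, from plant import ctrl, vision, finish_job gives the robot as it stands.
- The arm moves only by the tool drive_tool, never from a script. Its argument "steps" is a list of rows, each a list of 3 entries, a list of its own where there are three numbers: the shift along the tool's x, y, z in units of 50 mm (1.0 is 50 mm), then the turn, a rotation vector about the tool's x, y, z in degrees, then the finger opening in mm, from 0 to 85.4. In form: [[[x, y, z], [wx, wy, wz], claw], ...]. A call has exactly 10 rows; each row is the pose to reach, as a shift and turn from the pose commanded when the call began, along the tool's axes at that moment; what a row does not reach only later rows make up. A row lasts 1/8 s, in which the tool goes at most 62.5 mm and 10.7 degrees, less where a joint would pass 70% of its speed; a pose out of reach is approached as far as the arm can. A call with a gripper value outside its range is refused whole. The fingers move at their own pace and stop on an object; "squeeze" is the grip in N (left out, the last holds). Time passes only in rows, so rows that repeat a pose let the fingers close, or fill a call up. It gives the time, the measured TCP pose, the force and the opening at its end, in the units of the state.
- ctrl.read_state(): the state, without advancing time (a new reading comes with each control period).
- vision.snapshot(name): name is "scene" or "top" or "wrist"; returns a dict with "frame" (480x640x3 uint8, blue, green, red), "K" (3x3 intrinsics, pixels), "R" (3x3) and "t" (3): a world point X has camera coordinates R X + t. Camera axes: x right, y down, z forward; pixel columns grow to the right and rows downward; lengths in mm; the calibration is good to about 2 mm. The wrist camera is an equidistant fisheye: a pixel r from the principal point sees the ray r / f radians off the axis. A picture is of the moment at which its call begins. There is no depth.
- finish_job(): hands the job in, once; it reports no verdict.
The state is a dict: "time": time; "joint_positions": joint angles; "dq": joint speeds; "effort": joint torques, N m; "tool_pos": TCP position; "tool_rot": TCP orientation; "contact_force": force on the tool from outside, world axes, zero at the start; "ft_torque": the same for the moment, N m; "gripper_width": opening from 0.0 (shut) to 1.0 (fully open).
Only numpy, scipy, OpenCV 4.12 (cv2) and the standard library are available. Lean on these libraries where they do the work, as an engineer would, in place of code of your own. Each camera call takes 0.05 s, during which the arm holds its last target.

TASK

Switch the bench's dust suction over to the flat slot nozzle: with the fingers, push the upright tab of the rotary selector round, past other ports if need be, until it points straight at the port with the slot nozzle and rests there, then press the start button right down and let it come up again. Push gently and never pinch the tab; do not press the button before the selector is set, and leave the tools and wood lying around where they are.

Things in the scene. Friction and masses are not known exactly. Their poses are not given: they have to be found in the camera images.
- manifold: dust-suction manifold fixed to the bench: a flat wooden box 235x306x45 mm. Its origin is on the bench under the selector's axis, its z is up, its x axis points from the selector's axis to the middle of the arc of ports (away from the robot), y to the left of that; the box reaches x -78 to +158 mm, y +-153 mm. On it four ports stand on an arc of 115 mm radius about the selector's axis, at -67.5, -22.5, +22.5 and +67.5 degrees from its x axis; all fittings end below z = 0.09
- selector_axis (a point): point on the vertical axis of the rotary selector, on top of the box (z = 0.045)
- selector (a joint): angle of the selector in rad, positive anticlockwise seen from above; 0 when its tab points along the manifold's x axis; it turns from -1.35 to 1.35. The ports lie at -1.178, -0.393, 0.393 and 1.178. It turns stiffly (about 2.5 to 5 N at the tab) and stays where it is left; there are no notches
- tab_top (a point): centre of the upper edge of the selector's tab, at z = 0.114. The selector is a disc of 104 mm diameter whose top is at z = 0.060; the tab is an upright flat plate on it that lies radially from 30 to 66 mm from the axis, this point being 48 mm from the axis; it is 16 mm thick (with both cheeks) and stands from z = 0.060 to 0.114. The point's x axis points outward along the tab
- tab_left (a point): centre of the outer face of the iron cheek plate (30x48 mm, 5 mm thick) on the tab's anticlockwise side (its left, looking outward; collider selector_c4); z = 0.086. Push here to turn the selector clockwise
- tab_right (a point): the same on the clockwise side (collider selector_c5); push here to turn the selector anticlockwise
- aim (a point): imaginary point that turns with the selector, 115 mm from its axis straight out along the tab: it lies over the centre of the port that the tab points at
- slot_nozzle: the port fitting with a flat rectangular slot nozzle, opening 60x16 mm outside, long side across the box, 40 mm high. Fixed to the box. Origin on the port's centre line, on top of the box (z = 0.045)
- funnel: port fitting that flares into a round funnel mouth 60 mm across, 40 mm high. Fixed to the box. Origin on the port's centre line, on top of the box (z = 0.045)
- round_tube: port fitting that is a plain round tube, 30 mm across, 40 mm high. Fixed to the box. Origin on the port's centre line, on top of the box (z = 0.045)
- capped_port: port closed by a low cap with a small knob, 48 mm across, 24 mm high; the selector is parked here at the start. Fixed to the box. Origin on the port's centre line, on top of the box (z = 0.045)
- start (a joint): travel of the push button in m: 0 up, 0.006 fully down; it springs back, fully down takes about 5 N
- start_top (a point): centre of the top of the round steel start button, 32 mm across, in a low grey housing fixed to the bench at the right; it is pressed straight down
- palm_handle: loose turned bulb handle standing upright on its wide end, 51 mm wide, 85 mm high; loose bystander. Origin at the centre of its underside
- walnut_block: sawn walnut block 27x54x27 mm; loose bystander. Origin at the centre of its underside
- sliding_bevel: folded sliding bevel 24x125x20 mm, lying flat; loose bystander. Origin at the centre of its underside
- glue_brush: wooden glue brush 18x188x15 mm, lying; loose bystander. Origin at the centre of its underside
- gouge: carving gouge 26x215x28 mm, lying; loose bystander. Origin at the centre of its underside
Mind the look-alikes: they are no part of the job. What is shaped like the part that bears start but blue is not meant.

How it is judged (in metres and radians):
On the way, in this order (a step that is already met when the one before it is completed fails the run):
1. the selector's tab points at the slot nozzle and is at rest (horizontal distance between aim and slot_nozzle below 0.015 m and velocity of joint selector between -0.05 and 0.05 rad/s), for 0.2 s.
2. the start button is pressed right down (horizontal distance between aim and slot_nozzle below 0.015 m and value of joint start above 0.0045 m), for 0.05 s.
At the end, for the whole second after the job is handed in: the tab points at the slot nozzle (the aim point within 15 mm of the nozzle's centre, about 7.5 degrees) and is at rest; the start button has been pressed and is up again (less than 2 mm down) (all of step 1 and value of joint start below 0.002 m); the robot touches nothing.
It fails at once if the tab is pinched: the fingers press on both its sides at once (over 2 N each) (contact force between the fingers and selector_c4 above 2 N and contact force between the fingers and selector_c5 above 2 N).
It fails at once if the tab is pushed with more than 30 N (contact force between any of the arm, the fingers and selector_c4 above 30 N or contact force between any of the arm, the fingers and selector_c5 above 30 N).
It fails at once if the start button is pressed while the selector does not point at the slot nozzle (horizontal distance between aim and slot_nozzle above 0.015 m and value of joint start above 0.003 m).
It fails at once if a bystander is moved or lifted by more than 25 mm (distance of any of palm_handle, walnut_block, sliding_bevel, glue_brush, gouge from where it was at the start of the episode above 0.025 m).
It also fails if it takes over 51 s, if anything falls off the work surface, if the arm or the gripper's body presses on something with over 40 N, if the wrist force passes 120 N, or if a joint passes its speed limit or range.

## Working session

There is one attempt and no reset: what is moved stays moved. The work goes in short steps, Python scripts to look and compute and a tool call to move; the robot and the scene stay as the last step left them, time stands still between calls to the robot, and variables do not carry over. Pictures are saved under pics/ and viewed, and the job is handed in when it is done.

Besides the shell and the picture viewer there is one more tool, called in YAML: its name, and indented under it one key for each argument. drive_tool: Moves the arm, as the interface text tells. Its arguments: {"type":"object","properties":{"steps":{"type":"array","items":{"type":"array"}},"squeeze":{"type":"number"}},"required":["steps"]}

```bash
mkdir -p pics
python3 - <<'E'
from plant import ctrl, vision
import cv2
print(ctrl.read_state())
for n in ("scene","top"):
    s=vision.snapshot(n); cv2.imwrite(f"pics/{n}0.png",s["frame"]); print(n,s["K"],s["R"],s["t"])
E
```

```text
{'time': 0.0, 'joint_positions': array([ 1.07587071e+00,  1.59058420e-01,  1.59827685e+00, -1.25166172e-05,
        1.38620844e+00, -2.10103702e-01]), 'dq': array([ 2.04817509e-03,  1.04041082e-03, -6.60071087e-04,  7.11983884e-05,
       -2.65090811e-04, -1.57185711e-03]), 'effort': array([ 1.37427987e-04, -3.96012068e+01, -3.31427228e+01, -1.89198258e-04,
        8.49033619e-03,  1.68646682e-05]), 'tool_pos': array([161.29089707, 551.26635074, 230.28930483]), 'tool_rot': array([-3.13968194e+00, -3.94885410e-04,  2.85677267e+00]), 'contact_force': array([-0.457116  , -0.08328378,  0.36060154]), 'ft_torque': array([ 0.03662919, -0.02876339, -0.03343195]), 'gripper_width': 0.9982074855024625}
scene [[525.3132563    0.         319.56421865]
 [  0.         525.3132563  227.35187304]
 [  0.           0.           1.        ]] [[ 0.68030286 -0.73270528 -0.01819346]
 [-0.43217599 -0.38097156 -0.81736441]
 [ 0.59195603  0.56391812 -0.57583367]] [-444.75833033  250.08083803 1207.9013883 ]
top [[471.98107322   0.         315.39318755]
 [  0.         471.98107322 242.22533663]
 [  0.           0.           1.        ]] [[ 0.02314043 -0.99970599 -0.00724281]
 [-0.98042287 -0.02127587 -0.19575067]
 [ 0.19553902  0.01163077 -0.98062695]] [-146.44270533  520.57029251 1165.46799723]
```

View pics/scene0.png

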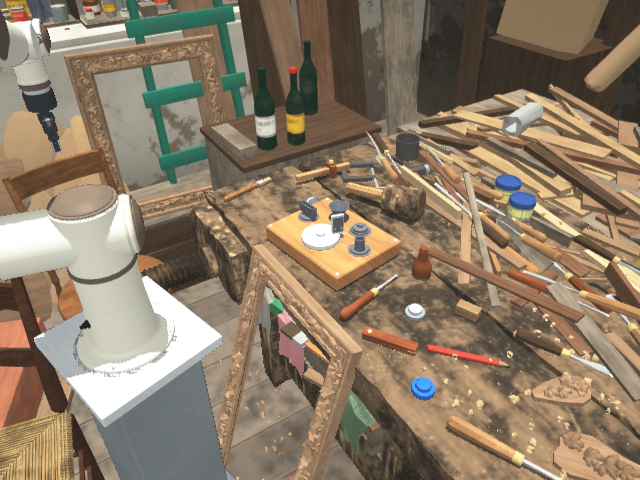

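View pics/top0.png

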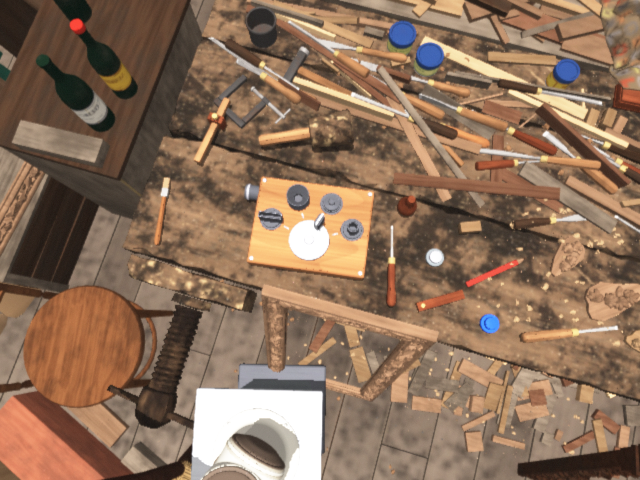

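Run:
```python
import cv2, numpy as np
a=cv2.imread("pics/top0.png")[170:290,235:455]; b=cv2.imread("pics/scene0.png")[180:300,260:440]
cv2.imwrite("pics/ztop.png",cv2.resize(a,None,fx=3.6,fy=3.6,interpolation=cv2.INTER_CUBIC))
cv2.imwrite("pics/zscene.png",cv2.resize(b,None,fx=4.4,fy=4.4,interpolation=cv2.INTER_CUBIC))
```

```text
(no output)
```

View pics/ztop.png

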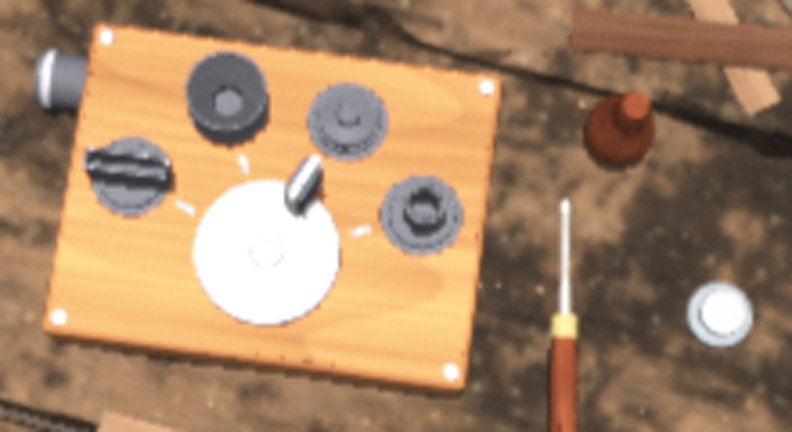

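View pics/zscene.png

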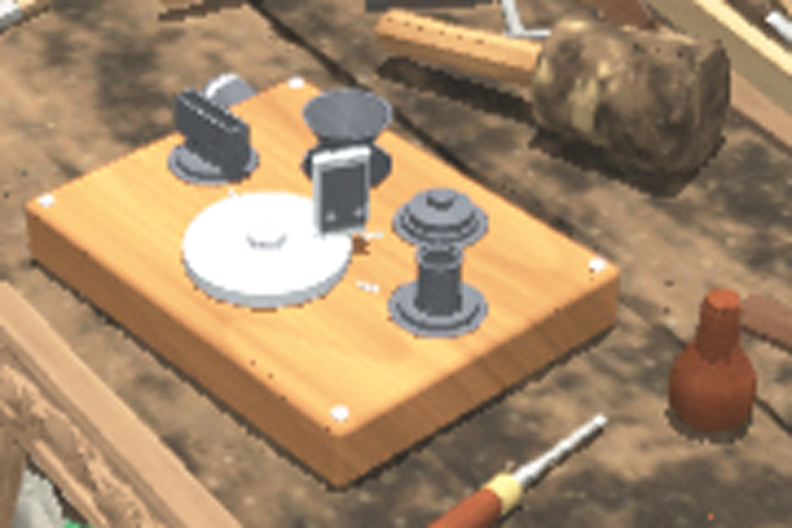

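The slot nozzle is the leftmost port (top picture about (271,218), so +67.5°). The tab points at the capped port (about (331,203), −22.5°). The start button is the pale one at (435,257), and the look-alike is blue. Next I measure the box, disc, tab and button.

```bash
cat > h.py <<'E'
import numpy as np, cv2, json
def ray(s,uv,z):
    K,R,t=s["K"],s["R"],s["t"]
    d=R.T@np.linalg.solve(K,np.array([uv[0],uv[1],1.])); c=-R.T@t
    return c+d*(z-c[2])/d[2]
def proj(s,X):
    p=s["K"]@(s["R"]@np.asarray(X,float)+s["t"]); return p[:2]/p[2]
def two(s1,u1,s2,u2):
    A=[];b=[]
    for s,u in((s1,u1),(s2,u2)):
        c=-s["R"].T@s["t"];d=s["R"].T@np.linalg.solve(s["K"],np.array([u[0],u[1],1.]));d/=np.linalg.norm(d)
        P=np.eye(3)-np.outer(d,d);A.append(P);b.append(P@c)
    A=np.vstack(A);b=np.hstack(b);x=np.linalg.lstsq(A,b,rcond=None)[0];return x,np.linalg.norm(A@x-b)
E
python3 - <<'E'
from h import *
from plant import vision
S={n:vision.snapshot(n) for n in("top","scene")}
def blobs(s,mask,x0,y0,x1,y1,amin):
    m=np.zeros_like(mask);m[y0:y1,x0:x1]=mask[y0:y1,x0:x1]
    n,l,st,c=cv2.connectedComponentsWithStats(m)
    return [(c[i].round(1),st[i]) for i in range(1,n) if st[i,4]>=amin]
f=S["top"]["frame"];hsv=cv2.cvtColor(f,cv2.COLOR_BGR2HSV)
white=((hsv[...,1]<40)&(hsv[...,2]>200)).astype(np.uint8)
for c,st in blobs(S["top"],white,235,170,460,290,3): print("top white",c,st,ray(S["top"],c,45).round(1),ray(S["top"],c,60).round(1), ray(S["top"],c,30).round(1))
f2=S["scene"]["frame"];h2=cv2.cvtColor(f2,cv2.COLOR_BGR2HSV)
w2=((h2[...,1]<40)&(h2[...,2]>190)).astype(np.uint8)
for c,st in blobs(S["scene"],w2,260,180,440,330,3): print("sc white",c,st,ray(S["scene"],c,45).round(1),ray(S["scene"],c,60).round(1),ray(S["scene"],c,25).round(1))
wood=cv2.inRange(hsv,(8,90,130),(22,255,255)); m=np.zeros_like(wood);m[172:285,240:380]=wood[172:285,240:380]
m=cv2.morphologyEx(m,cv2.MORPH_OPEN,np.ones((3,3)))
cn=max(cv2.findContours(m,0,2)[0],key=cv2.contourArea);hull=cv2.convexHull(cn)
P=np.array([ray(S["top"],p[0],45)[:2] for p in hull],np.float32)
print(cv2.minAreaRect(P))
E
```

```text
top white [264.  179.8] [263 178   3   4  10] [691.4   6.1  45. ] [686.3   4.1  60. ] [696.4   8.   30. ]
top white [247.3 190.1] [246 185   4  12  30] [661.9  49.1  45. ] [657.2  46.6  60. ] [666.6  51.6  30. ]
top white [369.6 193.6] [368 192   4   4  13] [ 659.  -274.8   45. ] [ 654.3 -273.2   60. ] [ 663.6 -276.4   30. ]
top white [302.4 215.1] [302 213   2   5   7] [596.6 -98.9  45. ] [592.7 -99.6  60. ] [600.5 -98.3  30. ]
top white [318.9 218.4] [315 213   9  12  38] [ 588.6 -142.4   45. ] [ 584.9 -142.4   60. ] [ 592.4 -142.3   30. ]
top white [308.2 240.3] [ 289  220   40   40 1213] [ 529.6 -115.9   45. ] [ 526.5 -116.3   60. ] [ 532.6 -115.5   30. ]
top white [286.  227.1] [284 226   5   3   8] [563.5 -57.1  45. ] [560.  -58.2  60. ] [566.9 -55.9  30. ]
top white [391.5 241. ] [391 226   2  31  62] [ 532.4 -331.5   45. ] [ 529.3 -329.2   60. ] [ 535.5 -333.8   30. ]
top white [334.7 233.6] [333 233   4   2   7] [ 548.8 -184.3   45. ] [ 545.6 -183.9   60. ] [ 552.1 -184.7   30. ]
top white [434.7 256.8] [427 249  17  17 210] [ 493.4 -442.    45. ] [ 490.8 -438.4   60. ] [ 49
[... 1284 characters left out ...]
199.8   60. ] [ 569.6 -169.9   25. ]
sc white [336.7 273.4] [335 273   4   2   7] [ 448.7 -249.7   45. ] [ 435.3 -261.5   60. ] [ 466.4 -234.1   25. ]
sc white [385.9 282. ] [377 274  21  16  50] [ 503.9 -360.4   45. ] [ 489.5 -370.2   60. ] [ 522.9 -347.4   25. ]
sc white [268.7 297.5] [265 292   8  11  39] [ 276.2 -187.9   45. ] [ 265.9 -200.7   60. ] [ 289.9 -170.8   25. ]
sc white [271.8 294.3] [270 292   4   6  10] [ 288.7 -185.2   45. ] [ 278.1 -198.1   60. ] [ 302.7 -168.    25. ]
sc white [414.9 310.2] [405 304  20  14 183] [ 469.8 -468.2   45. ] [ 456.1 -476.    60. ] [ 488.1 -457.7   25. ]
((566.002685546875, -118.78645324707031), (299.716796875, 365.42529296875), 1.28069269657135)
```

Run:
```python
from h import *
from plant import vision
T,S=[vision.snapshot(n) for n in("top","scene")]
print("button",two(T,(434.7,256.8),S,(414.9,310.2)))
print("frame corners",two(T,(265,290),S,(258,250)),two(T,(437,335),S,(360,352)))
print("palm top",two(T,(411,199),S,(423.5,248)))
ax=np.array([529.8,-117.]);y=np.radians(-6.8)
d=lambda a:np.array([np.cos(a+y),np.sin(a+y)])
f=T["frame"].copy();g=S["frame"].copy()
pts=[(*ax,60)]+[(*(ax+115*d(np.radians(a))),60) for a in(-67.5,-22.5,22.5,67.5)]+[(*(ax+48*d(np.radians(-22.5))),114),(*(ax+115*d(np.radians(67.5))),85)]
for p in pts:
    for im,s in((f,T),(g,S)):
        cv2.circle(im,tuple(proj(s,p).round().astype(int)),1,(0,0,255),-1)
cv2.imwrite("pics/o.png",np.vstack([cv2.resize(f[175:285,240:450],(790,414)),]))
cv2.imwrite("pics/o2.png",cv2.resize(g[180:300,260:440],(790,527)))
```

```text
button (array([ 499.5339469 , -450.54015938,   11.87147536]), np.float64(0.8063517838116813))
frame corners (array([400.63969548,  -6.91908544,  21.98340227]), np.float64(0.16770709802601366)) (array([ 297.44466911, -446.50253083,   33.31066933]), np.float64(2.207938263494022))
palm top (array([ 635.44086048, -376.61791502,   81.788733  ]), np.float64(0.11359263762003301))
```

View pics/o.png

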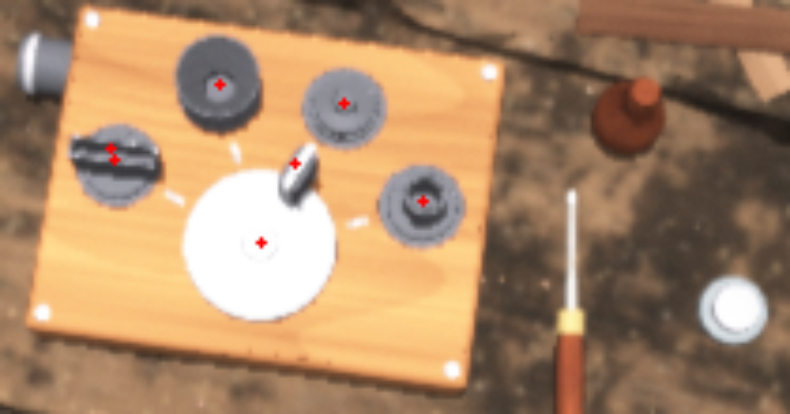

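View pics/o2.png

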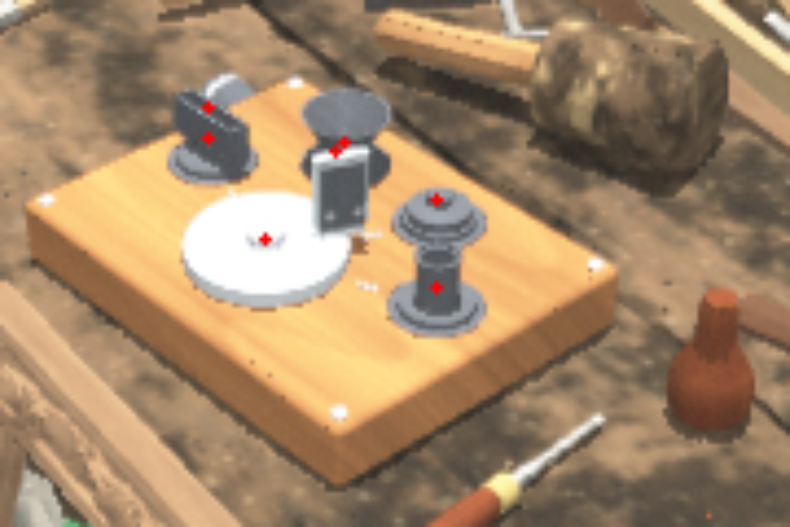

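The projected ports, axis and tab all land on their images, so the model fits. Now I swing over to the tab's clockwise side with the fingers shut.

drive_tool:
  steps:
    - [[-0.8,-0.8,0],[0,0,7],0]
    - [[-1.6,-1.6,0],[0,0,14],0]
    - [[-2.4,-2.4,0],[0,0,21],0]
    - [[-3.2,-3.2,0],[0,0,28],0]
    - [[-4.0,-4.0,0],[0,0,35],0]
    - [[-4.8,-4.8,0],[0,0,42],0]
    - [[-5.6,-5.6,0],[0,0,49],0]
    - [[-6.4,-6.4,0],[0,0,56],0]
    - [[-7.2,-7.2,0],[0,0,63],0]
    - [[-8.0,-8.0,0],[0,0,70],0]
  squeeze: 20

```text
time: 1.55
tool_pos: [433.8, 53.7, 231.5]
tool_rot: [3.141, -0.0, 1.631]
contact_force: [0.2, 0.9, -0.9]
gripper_width: -0.001
```

drive_tool:
  steps:
    - [[-0.77,0.36,0],[0,0,5.5],0]
    - [[-1.53,0.71,0],[0,0,11],0]
    - [[-2.3,1.07,0.2],[0,0,16.5],0]
    - [[-3.06,1.43,0.6],[0,0,22],0]
    - [[-3.83,1.78,1.0],[0,0,27.5],0]
    - [[-4.59,2.14,1.4],[0,0,33],0]
    - [[-4.59,2.14,1.62],[0,0,33],0]
    - [[-4.59,2.14,1.62],[0,0,33],0]
    - [[-4.59,2.14,1.62],[0,0,33],0]
    - [[-4.59,2.14,1.62],[0,0,33],0]

```text
time: 2.8
tool_pos: [555.0, -166.1, 151.4]
tool_rot: [3.14, -0.0, 1.06]
contact_force: [-0.1, 0.6, 0.4]
gripper_width: -0.002
```

```bash
cat > look.py <<'E'
import sys
from h import *
from plant import vision,ctrl
n=sys.argv[1]
T=vision.snapshot("top");S=vision.snapshot("scene");W=vision.snapshot("wrist")
cv2.imwrite(f"pics/{n}_t.png",T["frame"]);cv2.imwrite(f"pics/{n}_s.png",S["frame"])
a=cv2.resize(T["frame"][160:290,235:455],(440,260),interpolation=cv2.INTER_CUBIC)
b=cv2.resize(S["frame"][170:320,255:435],(360,300),interpolation=cv2.INTER_CUBIC)
c=np.zeros((600,800,3),np.uint8);c[:260,:440]=a;c[:300,440:]=b;c[300:600,:400]=cv2.resize(W["frame"],(400,300))
cv2.imwrite(f"pics/{n}.png",c);s=ctrl.read_state();print(s["time"],s["tool_pos"],s["tool_rot"],s["contact_force"])
E
python3 look.py m1
```

```text
2.95 [ 554.81401542 -166.33574887  150.97739194] [ 3.14047628e+00 -2.75187567e-05  1.05976081e+00] [ 0.58535868 -0.30692409 -0.25432026]
```

View pics/m1.png

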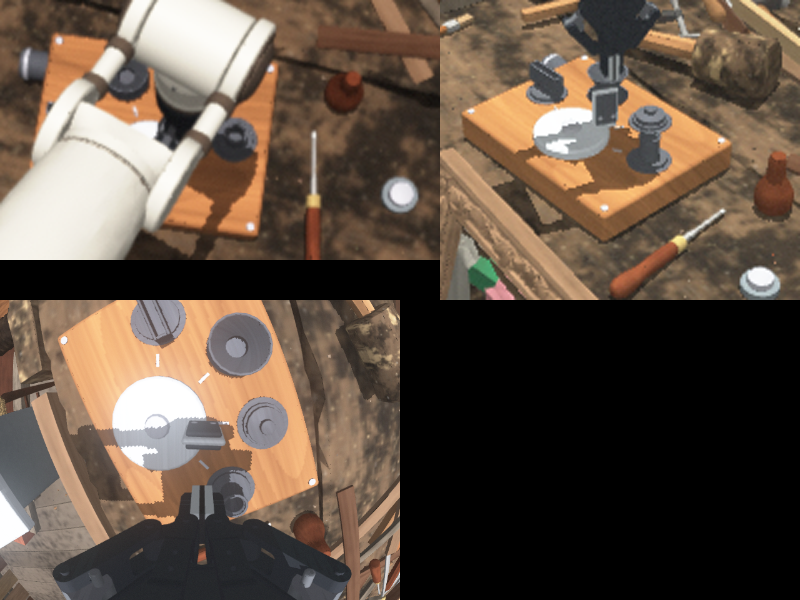

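The wrist view shows the shut fingertips at about (202,495), clockwise of the tab at (205,435) with a gap. The round tube is off to the side. Going down.

drive_tool:
  steps:
    - [[0,0,0.3],[0,0,0],0]
    - [[0,0,0.6],[0,0,0],0]
    - [[0,0,0.9],[0,0,0],0]
    - [[0,0,1.2],[0,0,0],0]
    - [[0,0,1.44],[0,0,0],0]
    - [[0,0,1.44],[0,0,0],0]
    - [[0,0,1.44],[0,0,0],0]
    - [[0,0,1.44],[0,0,0],0]
    - [[0,0,1.44],[0,0,0],0]
    - [[0,0,1.44],[0,0,0],0]

```text
time: 4.2
tool_pos: [554.7, -166.7, 78.6]
tool_rot: [3.141, 0.0, 1.059]
contact_force: [0.3, 0.8, 0.1]
gripper_width: 0.001
```

```bash
python3 look.py m2
```

```text
4.35 [ 554.61556089 -166.62508989   78.37913612] [3.14146248e+00 2.02080426e-05 1.05912775e+00] [-0.86818937 -0.22714572 -0.27268018]
```

View pics/m2.png

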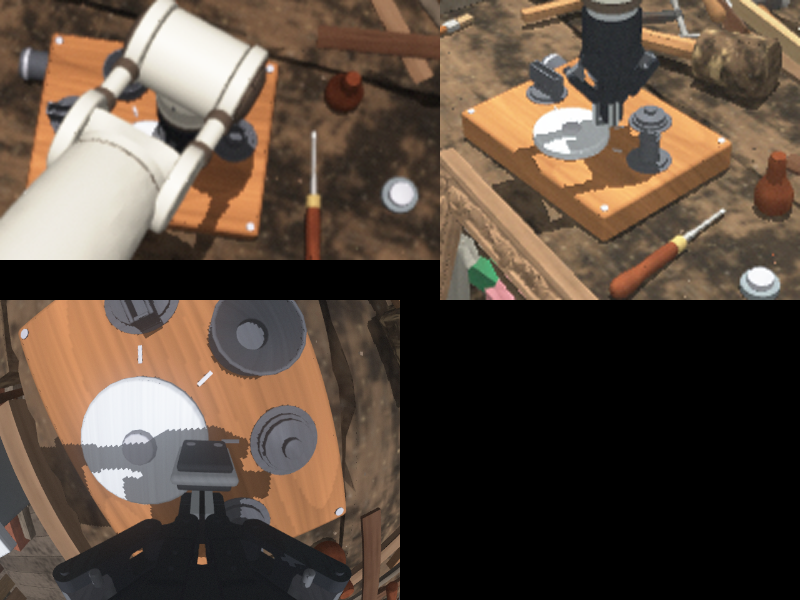

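```bash
cat > tab.py <<'E'
import numpy as np
def row(a,q0,q,r=46):
    A=np.radians(a);return np.round(np.array([r*np.sin(A)-q*np.cos(A)+q0,r*(np.cos(A)-1)+q*np.sin(A)])/50,2)
if __name__=="__main__":
    for a,q in [(0,28),(0,25),(0,22),(0,19),(3,19),(6,19),(9,19),(12,19),(15,19),(18,19)]: print(a,row(a,31,q))
    for a in range(4,45,4): print(a,row(a,19,19))
E
python3 tab.py
```

```text
0 [0.06 0.  ]
0 [0.12 0.  ]
0 [0.18 0.  ]
0 [0.24 0.  ]
3 [0.29 0.02]
6 [0.34 0.03]
9 [0.39 0.05]
12 [0.44 0.06]
15 [0.49 0.07]
18 [0.54 0.07]
4 [0.07 0.02]
8 [0.13 0.04]
12 [0.2  0.06]
16 [0.27 0.07]
20 [0.34 0.07]
24 [0.41 0.08]
28 [0.48 0.07]
32 [0.55 0.06]
36 [0.61 0.05]
40 [0.68 0.03]
44 [0.75 0.01]
```

drive_tool:
  steps:
    - [[0.06,0,0],[0,0,0],0]
    - [[0.12,0,0],[0,0,0],0]
    - [[0.18,0,0],[0,0,0],0]
    - [[0.24,0,0],[0,0,0],0]
    - [[0.29,0.02,0],[0,0,-3],0]
    - [[0.34,0.03,0],[0,0,-6],0]
    - [[0.39,0.05,0],[0,0,-9],0]
    - [[0.44,0.06,0],[0,0,-12],0]
    - [[0.49,0.07,0],[0,0,-15],0]
    - [[0.54,0.07,0],[0,0,-18],0]

```text
time: 5.6
tool_pos: [571.1, -145.3, 78.4]
tool_rot: [3.141, 0.001, 1.375]
contact_force: [0.1, -2.6, -0.6]
gripper_width: -0.002
```

```bash
python3 look.py m3
```

```text
5.75 [ 571.12343794 -145.00353496   78.37969847] [3.14093565e+00 4.12716699e-04 1.37240061e+00] [ 0.64957073 -2.25864885 -0.69542745]
```

View pics/m3.png

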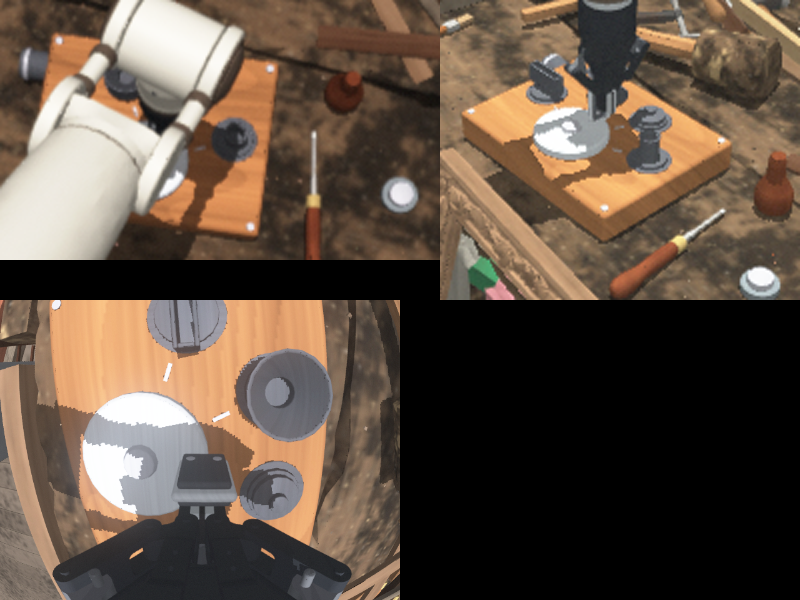

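Contact is at about 2.5 N and the tab is following, square to the fingers (wrist view, tab at (205,480)). I carry on along the arc.

drive_tool:
  steps:
    - [[0.07,0.02,0],[0,0,-4],0]
    - [[0.13,0.04,0],[0,0,-8],0]
    - [[0.2,0.06,0],[0,0,-12],0]
    - [[0.27,0.07,0],[0,0,-16],0]
    - [[0.34,0.07,0],[0,0,-20],0]
    - [[0.41,0.08,0],[0,0,-24],0]
    - [[0.48,0.07,0],[0,0,-28],0]
    - [[0.55,0.06,0],[0,0,-32],0]
    - [[0.61,0.05,0],[0,0,-36],0]
    - [[0.68,0.03,0],[0,0,-40],0]

```text
time: 7.0
tool_pos: [579.5, -112.0, 78.5]
tool_rot: [3.141, 0.001, 2.072]
contact_force: [1.7, -2.1, -2.2]
gripper_width: -0.0
```

```bash
python3 look.py m4
python3 - <<'E'
from tab import row
for a in range(3,40,3): print(a,row(a,19,19))
E
```

```text
7.15 [ 579.19023696 -111.55174383   78.42036028] [ 3.14110413e+00 -2.06906403e-05  2.06966597e+00] [ 0.79357706 -0.93402449  0.05034529]
3 [0.05 0.02]
6 [0.1  0.03]
9 [0.15 0.05]
12 [0.2  0.06]
15 [0.25 0.07]
18 [0.3  0.07]
21 [0.35 0.08]
24 [0.41 0.08]
27 [0.46 0.07]
30 [0.51 0.07]
33 [0.56 0.06]
36 [0.61 0.05]
39 [0.66 0.03]
```

View pics/m4.png

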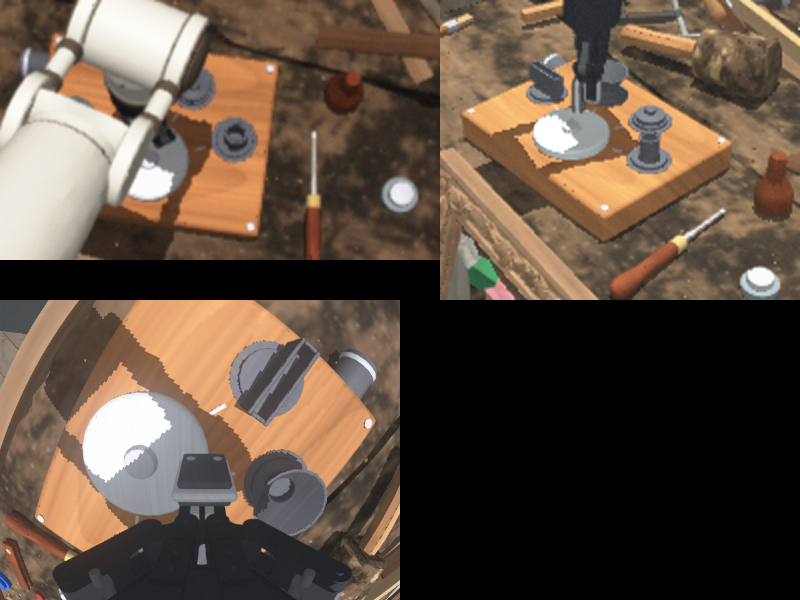

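drive_tool:
  steps:
    - [[0.07,0.02,0],[0,0,-4],0]
    - [[0.13,0.04,0],[0,0,-8],0]
    - [[0.2,0.06,0],[0,0,-12],0]
    - [[0.27,0.07,0],[0,0,-16],0]
    - [[0.34,0.07,0],[0,0,-20],0]
    - [[0.41,0.08,0],[0,0,-24],0]
    - [[0.46,0.07,0],[0,0,-27],0]
    - [[0.51,0.07,0],[0,0,-30],0]
    - [[0.51,0.07,0],[0,0,-30],0]
    - [[0.51,0.07,0],[0,0,-30],0]

```text
time: 8.4
tool_pos: [570.1, -87.6, 78.5]
tool_rot: [3.141, 0.0, 2.593]
contact_force: [1.8, 0.6, 1.1]
gripper_width: -0.002
```

```bash
python3 look.py m5
python3 - <<'E'
from plant import vision
import cv2
s=vision.snapshot("wrist");cv2.imwrite("pics/m5w.png",s["frame"]);print(s["K"],s["R"],s["t"])
E
```

```text
8.55 [570.00165949 -87.69525731  78.44389236] [3.14136136e+00 2.12369030e-04 2.59415938e+00] [ 0.90985321 -0.15024912  0.7370312 ]
[[371.64829954   0.         322.91043873]
 [  0.         371.64829954 240.79190523]
 [  0.           0.           1.        ]] [[ 5.20856510e-01  8.53644233e-01  1.38600228e-04]
 [ 8.08683912e-01 -4.93475666e-01  3.20175106e-01]
 [ 2.73384028e-01 -1.66653204e-01 -9.47358371e-01]] [-222.47468751 -496.18706414   65.42803737]
```

View pics/m5w.png

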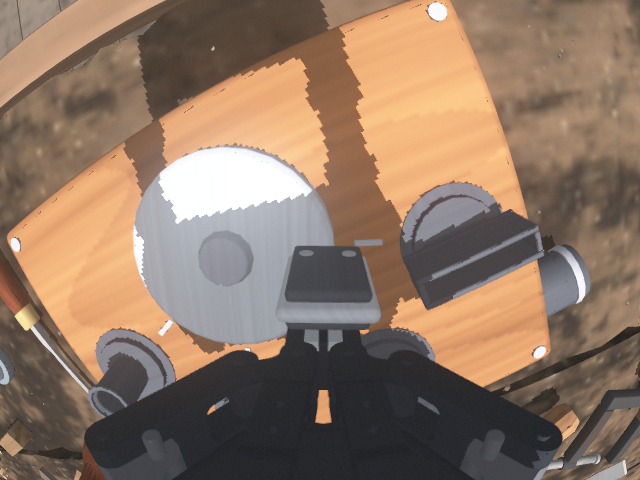

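```bash
cat > fe.py <<'E'
from h import *
def fray(s,uv,z):
    K=s["K"];d=np.array([uv[0]-K[0,2],uv[1]-K[1,2]]);r=np.hypot(*d);th=r/K[0,0]
    c=np.array([*(d/r*np.sin(th)),np.cos(th)]);w=s["R"].T@c;o=-s["R"].T@s["t"]
    return o+w*(z-o[2])/w[2]
E
python3 - <<'E'
from fe import *
from plant import vision
s=vision.snapshot("wrist");f=s["frame"]
cv2.imwrite("pics/z5.png",cv2.resize(f[235:345,255:400],None,fx=5,fy=5))
hub=fray(s,(225.5,258),62);print("hub",hub)
for n,p in dict(sc1=(437,12),sc2=(540,352),sc3=(14,244)).items(): print(n,fray(s,p,45).round(1))
L=fray(s,(277,322),114);R=fray(s,(381,322),114);print(L,R,np.linalg.norm(R-L),np.degrees(np.arctan2(*(R-L)[[1,0]])))
E
```

```text
hub [ 528.53777947 -115.51509221   62.        ]
sc1 [479.8  31.7  45. ]
sc2 [691.8   7.6  45. ]
sc3 [ 445.5 -250.5   45. ]
[546.59771917 -90.97685553 114.        ] [564.8789882  -61.19511269 114.        ] 34.94505693073073 58.45667147277838
```

View pics/z5.png

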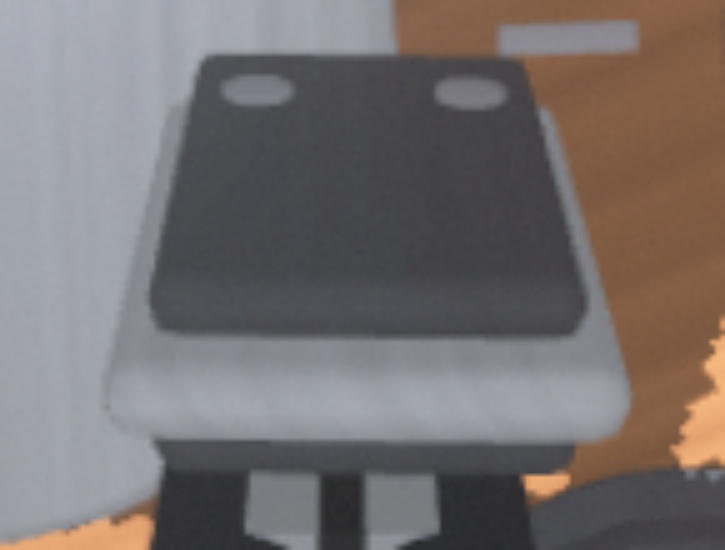

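The wrist view (tab edge at (277–381,322)) gives the tab at about 58°, 48.4 mm from the axis as it should be. The target is 60.7°, so I nudge 3° more, back off and lift.

drive_tool:
  steps:
    - [[0.02,0.01,0],[0,0,-1],0]
    - [[0.03,0.01,0],[0,0,-2],0]
    - [[0.05,0.02,0],[0,0,-3],0]
    - [[0.05,0.02,0],[0,0,-3],0]
    - [[-0.05,0.02,0],[0,0,-3],0]
    - [[-0.15,0.02,0],[0,0,-3],0]
    - [[-0.2,0.02,0],[0,0,-3],0]
    - [[-0.2,0.02,-0.4],[0,0,-3],0]
    - [[-0.2,0.02,-1.0],[0,0,-3],0]
    - [[-0.2,0.02,-1.8],[0,0,-3],0]

```text
time: 9.9
tool_pos: [578.4, -91.8, 169.8]
tool_rot: [-3.141, -0.001, 2.647]
contact_force: [0.1, -0.6, 0.3]
gripper_width: -0.006
```

```bash
python3 look.py m6
python3 - <<'E'
from plant import vision
import cv2
s=vision.snapshot("wrist");cv2.imwrite("pics/m6w.png",s["frame"])
E
```

```text
10.05 [581.03333329 -92.77046742 172.79734741] [3.14066846 0.00734126 2.64750624] [-0.34741492 -0.15736767 -0.10592788]
```

View pics/m6w.png

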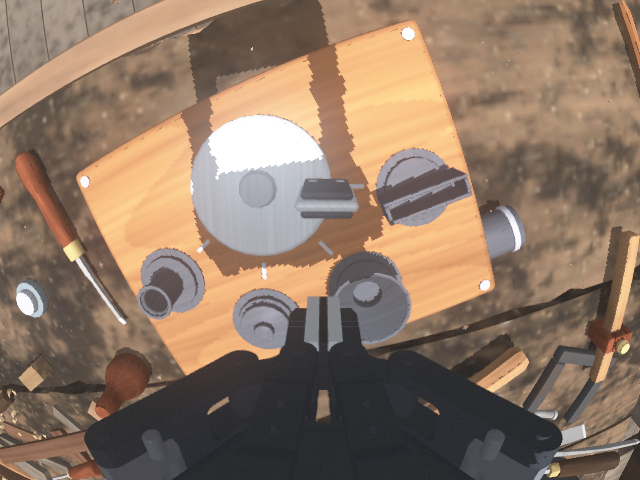

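View pics/m6.png

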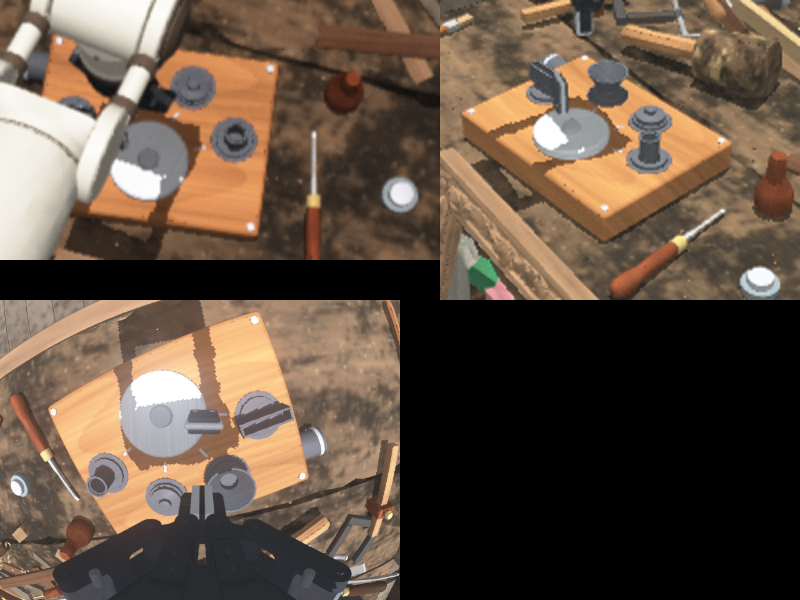

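Run:
```python
from fe import *
from plant import vision
s=vision.snapshot("wrist")
cv2.imwrite("pics/z6a.png",cv2.resize(s["frame"][165:230,280:375],None,fx=4,fy=4))
t=vision.snapshot("top");c=vision.snapshot("scene")
a=t["frame"][242:272,420:450];b=c["frame"][295:327,398:432]
out=np.hstack([cv2.resize(a,(390,390),interpolation=0),cv2.resize(b,(408,390),interpolation=0)]);cv2.imwrite("pics/z6b.png",out)
for p in((297,215),(357,215)): print(fray(s,p,114))
```

```text
[546.04591945 -89.86767172 114.        ]
[561.80656241 -60.61191697 114.        ]
```

View pics/z6a.png

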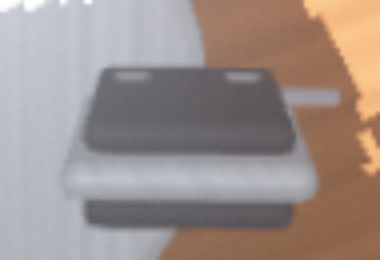

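View pics/z6b.png

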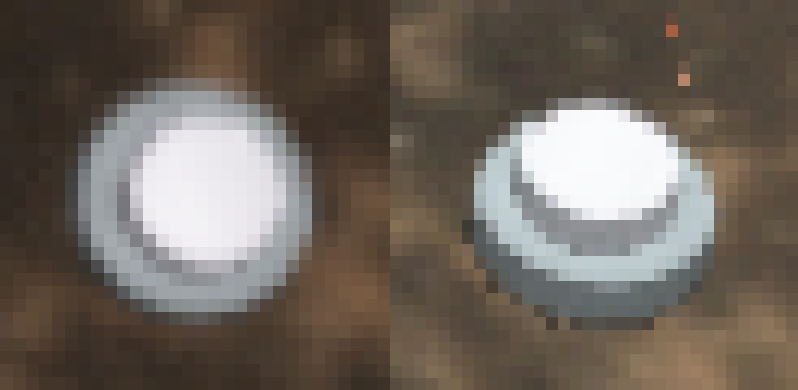

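Run:
```python
from h import *
from plant import vision
t=vision.snapshot("top");c=vision.snapshot("scene")
def cen(s,x0,y0,x1,y1,th):
    f=s["frame"].min(2);m=np.zeros_like(f);m[y0:y1,x0:x1]=(f[y0:y1,x0:x1]>th)
    n,l,st,ce=cv2.connectedComponentsWithStats(m);i=1+np.argmax(st[1:,4]);return ce[i],st[i]
for th in (200,220,230):
    a=cen(t,420,242,450,272,th);b=cen(c,398,295,432,327,th);x,e=two(t,a[0],c,b[0]);print(th,a,b,x.round(1),e.round(2),ray(t,a[0],x[2]).round(1),ray(c,b[0],x[2]).round(1))
```

```text
200 (array([435.52083333, 256.14583333]), array([430, 251,  12,  11,  96], dtype=int32)) (array([414.91489362, 307.91489362]), array([409, 304,  13,   9,  94], dtype=int32)) [ 499.6 -450.5   19.4] 0.03 [ 499.6 -450.5   19.4] [ 499.6 -450.4   19.4]
220 (array([435.44578313, 256.36144578]), array([431, 252,  10,  10,  83], dtype=int32)) (array([415.09195402, 307.81609195]), array([409, 304,  13,   9,  87], dtype=int32)) [ 499.3 -450.5   19.8] 0.68 [ 499.  -450.2   19.8] [ 499.8 -450.8   19.8]
230 (array([434.60655738, 256.42622951]), array([431, 252,   8,  10,  61], dtype=int32)) (array([415.08235294, 307.71764706]), array([409, 304,  13,   9,  85], dtype=int32)) [ 499.9 -449.2   18.6] 1.86 [ 498.9 -448.3   18.6] [ 501.2 -449.9   18.6]
```

Run:
```python
from plant import ctrl
import numpy as np
s=ctrl.read_state();print(s["time"],s["tool_pos"],s["tool_rot"],s["joint_positions"],s["contact_force"])
y=s["tool_rot"][2];x=np.array([np.cos(y),np.sin(y)]);yy=np.array([np.sin(y),-np.cos(y)])
d=np.array([499.5,-450.5])-s["tool_pos"][:2];print(d@x/50,d@yy/50,(s["tool_pos"][2]-60)/50)
```

```text
10.35 [578.14083632 -91.73825797 167.14070204] [-3.14130923e+00 -2.27488760e-03  2.64736698e+00] [-3.63660378e-01  2.41603126e-01  1.63124492e+00  1.58747644e-05
  1.27103704e+00 -1.44023605e+00] [-0.11658814 -0.64646563 -0.01464174]
-2.0189659571352667 -7.062685320488071 2.1428140408139105
```

Tab now reads about 60.8°, against the 60.7° target. The button top is at (499.5, −450.5, ~20), from two views that agree within 1 mm. Moving above it.

drive_tool:
  steps:
    - [[-0.25,-0.88,0],[0,0,0],0]
    - [[-0.5,-1.77,0],[0,0,0],0]
    - [[-0.76,-2.65,0],[0,0,0],0]
    - [[-1.01,-3.53,0],[0,0,0],0]
    - [[-1.26,-4.41,0.2],[0,0,0],0]
    - [[-1.51,-5.3,0.6],[0,0,0],0]
    - [[-1.77,-6.18,1.1],[0,0,0],0]
    - [[-2.02,-7.06,1.6],[0,0,0],0]
    - [[-2.02,-7.06,2.1],[0,0,0],0]
    - [[-2.02,-7.06,2.1],[0,0,0],0]

```text
time: 11.6
tool_pos: [498.4, -448.9, 59.6]
tool_rot: [3.139, -0.007, 2.647]
contact_force: [0.7, 0.3, 0.1]
gripper_width: -0.003
```

```bash
python3 look.py m7
python3 - <<'E'
from plant import vision,ctrl
import cv2
s=vision.snapshot("wrist");cv2.imwrite("pics/m7w.png",s["frame"])
f=vision.snapshot("scene")["frame"][200:340,340:500];cv2.imwrite("pics/m7s.png",cv2.resize(f,None,fx=4,fy=4))
s=ctrl.read_state();print(s["tool_pos"])
E
```

```text
11.75 [ 501.01275639 -450.5769675    64.30398726] [-3.14115282e+00  1.07540584e-03  2.64817173e+00] [-1.07203735 -0.35025197  0.6141302 ]
[ 501.31671847 -450.90898167   64.97431033]
```

View pics/m7.png

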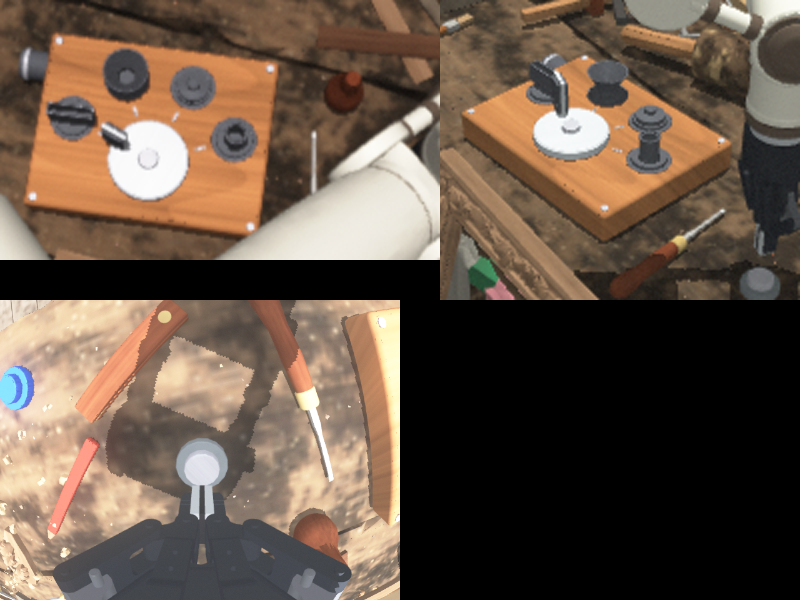

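View pics/m7s.png

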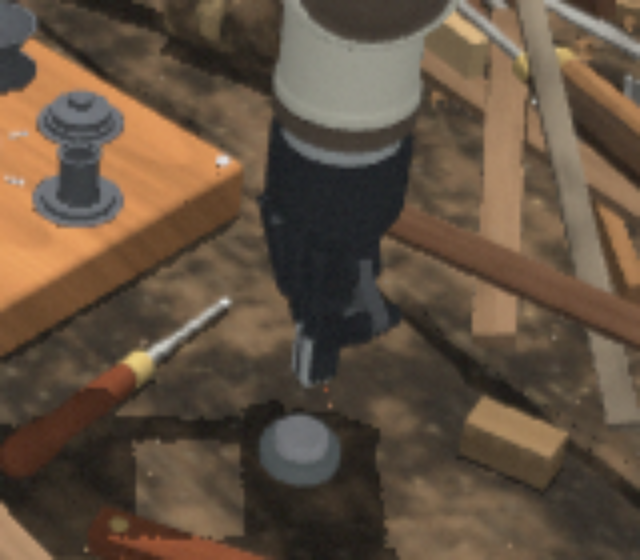

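The fingers are centred over the button, and the top view shows the tab pointing at the slot nozzle. I press down slowly.

drive_tool:
  steps:
    - [[0,0,0.2],[0,0,0],0]
    - [[0,0,0.4],[0,0,0],0]
    - [[0,0,0.6],[0,0,0],0]
    - [[0,0,0.72],[0,0,0],0]
    - [[0,0,0.8],[0,0,0],0]
    - [[0,0,0.84],[0,0,0],0]
    - [[0,0,0.88],[0,0,0],0]
    - [[0,0,0.9],[0,0,0],0]
    - [[0,0,0.92],[0,0,0],0]
    - [[0,0,0.92],[0,0,0],0]

```text
time: 13.1
tool_pos: [500.5, -450.9, 17.6]
tool_rot: [-3.141, 0.0, 2.647]
contact_force: [-1.7, 0.8, 4.5]
gripper_width: -0.001
```

Run:
```python
from plant import ctrl
for i in range(3):
    s=ctrl.read_state();print(s["time"],s["tool_pos"],s["contact_force"])
```

```text
13.1 [ 500.47620833 -450.85560471   17.63209449] [-1.68341304  0.79278128  4.50618536]
13.1 [ 500.47620833 -450.85560471   17.63209449] [-1.68341304  0.79278128  4.50618536]
13.1 [ 500.47620833 -450.85560471   17.63209449] [-1.68341304  0.79278128  4.50618536]
```

drive_tool:
  steps:
    - [[0,0,0.02],[0,0,0],0]
    - [[0,0,0.03],[0,0,0],0]
    - [[0,0,0.04],[0,0,0],0]
    - [[0,0,0.05],[0,0,0],0]
    - [[0,0,0.06],[0,0,0],0]
    - [[0,0,0.07],[0,0,0],0]
    - [[0,0,0.08],[0,0,0],0]
    - [[0,0,0.08],[0,0,0],0]
    - [[0,0,0.08],[0,0,0],0]
    - [[0,0,0.08],[0,0,0],0]

```text
time: 14.35
tool_pos: [500.6, -451.0, 15.9]
tool_rot: [-3.141, -0.0, 2.648]
contact_force: [-6.4, 6.2, 17.5]
gripper_width: -0.001
```

17.5 N with the fingertips stopped at z ≈ 16 means the button is at its stop. I release and lift.

drive_tool:
  steps:
    - [[0,0,-0.05],[0,0,0],0]
    - [[0,0,-0.15],[0,0,0],0]
    - [[0,0,-0.4],[0,0,0],0]
    - [[0,0,-0.9],[0,0,0],0]
    - [[0,0,-1.5],[0,0,0],0]
    - [[0,0,-2.2],[0,0,0],0]
    - [[0,0,-2.8],[0,0,0],0]
    - [[0,0,-3.0],[0,0,0],0]
    - [[0,0,-3.0],[0,0,0],0]
    - [[0,0,-3.0],[0,0,0],0]

```text
time: 15.6
tool_pos: [499.7, -449.9, 161.2]
tool_rot: [3.14, -0.003, 2.647]
contact_force: [-1.0, -0.2, -0.6]
gripper_width: 0.002
```

```bash
python3 look.py m8
python3 - <<'E'
import cv2,numpy as np
a=cv2.imread("pics/m8_t.png")[165:280,235:375];b=cv2.imread("pics/m8_s.png")[200:340,340:500]
cv2.imwrite("pics/m8z.png",np.hstack([cv2.resize(a,(400,328)),cv2.resize(b,(375,328))]))
E
```

```text
15.75 [ 499.87440906 -450.10260359  161.71141774] [ 3.14059434e+00 -2.27307916e-03  2.64733735e+00] [-0.32726615  0.18321475  0.12690861]
```

View pics/m8z.png

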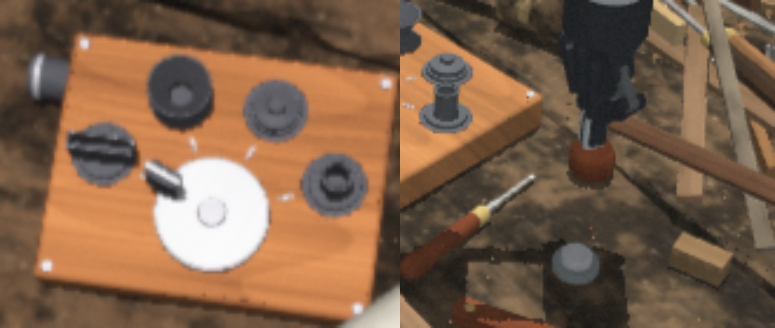

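View pics/m8.png

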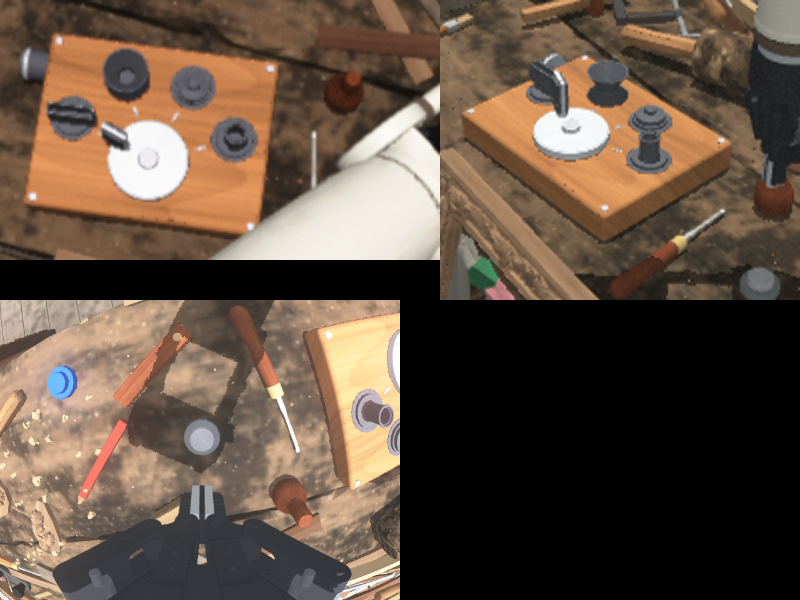

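Run:
```python
from h import *
from plant import vision,ctrl
t=vision.snapshot("top");c=vision.snapshot("scene");ax=np.array([529.8,-117.])
ims=[]
for s,(x0,y0,x1,y1) in((t,(240,175,340,275)),(c,(290,180,360,250))):
    f=cv2.resize(s["frame"][y0:y1,x0:x1],(396,396),interpolation=cv2.INTER_CUBIC);k=396/(x1-x0)
    a=np.radians(60.7);u=np.array([np.cos(a),np.sin(a)])
    for r,z in((30,114),(66,114),(115,85),(0,62)):
        p=(proj(s,(*(ax+r*u),z))-[x0,y0]+.5)*k;cv2.circle(f,tuple(p.round().astype(int)),3,(0,0,255),-1)
    ims.append(f)
cv2.imwrite("pics/chk.png",np.hstack(ims));s=ctrl.read_state();print(s["time"],s["contact_force"],abs(s["dq"]).max())
```

```text
15.85 [ 0.38027685 -0.52680649  0.82683291] 0.005618007834555101
```

View pics/chk.png

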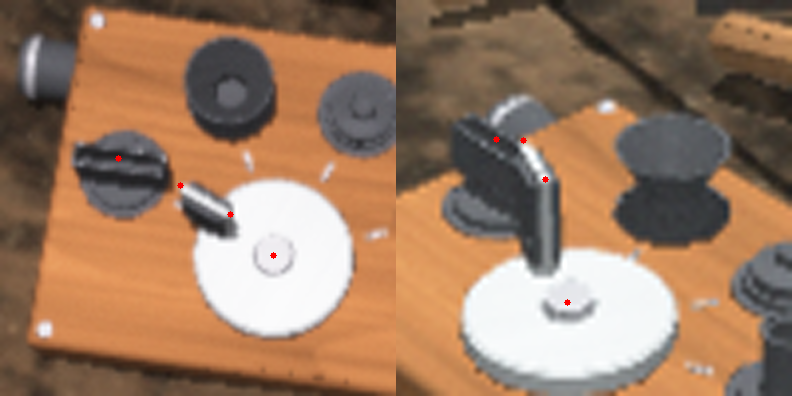

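The predicted tab edge at the target angle lies along the real tab in both views, the button is up, and the arm is clear. Handing in.

```bash
python3 -c "
from plant import finish_job
print(finish_job())"
```

```text
the job is handed in; nothing more can be done
None
```

I pushed the selector 90° anticlockwise to the slot nozzle, the leftmost port. Then I pressed the start button down to its stop and let it come up again. The job was handed in at about 16 s of the 51 s allowed; no verdict is reported.

**Tab:** I pushed with shut fingers on its clockwise side only, and my readings during the push showed about 2–3 N. After backing off it measured about 60–61.6°, against a target of 60.7° in the world frame. A last two-view overlay at the target angle agreed in direction. The overlay was offset by about 2 mm in the top view, within the stated calibration.

**Button:** The fingertips stopped at z ≈ 16 mm with 17.5 N vertical and about 9 N sideways, which I took as the bottom of its travel. The travel itself could not be read directly. After I lifted off, the scene view showed it up.

**At hand-in:** The arm was clear at z ≈ 160 mm with almost no force on the tool. I saw no bystander shift in the pictures, but I did not measure their positions again.

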